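# Arm the flash dryer's guarded heater switch

### The arm

A 7-joint arm with a two-finger parallel gripper is mounted at the origin on the work surface. World frame = base frame: x ahead of the robot, y to its left, z up, the work surface at z = 0. Lengths are in m, angles in rad, forces in N, time in s.
With the tool pointing down it reaches from about 0.4 to 0.85 m from the base axis. Payload 4.5 kg.
Tool frame: the origin (TCP) lies at the centre of the arm's flange, where the gripper is bolted on; the fingertips stand 166 mm ahead of it and the grasp point (between the pads) lies 147 mm ahead of it (ctrl.tips_ahead is the distance from the TCP to the fingertips, in m); z points along the fingers, y is the line along which they close (so a half turn about z gives the same grasp; the last joint's range is limited). The gripper opens to 88 mm and grips with 3 to 60 N. Pads are 18 mm wide; open, the fingers measure 123 mm over their backs; the gripper's body (75 mm by 187 mm) begins 45 mm behind the grasp point.
Start: joints at [-1.149, 0.689, -0.195, 1.565, 0.157, 0.902, -0.215], TCP at [0.236, 0.579, 0.405] pointing down, gripper open.
Joint ranges: [-3.01, 3.01], [-0.46, 2.08], [-1.47, 1.51], [0.13, 2.56], [-1, 4.14], [0.04, 2.09], [-2.66, 2.66]. Speed limits (rad/s): [2.57, 2.57, 3.14, 3.14, 3.14, 3.14, 3.14].

### API

Orientations are given as [roll, pitch, yaw] about the fixed x, y, z axes, in that order (R = Rz(yaw) Ry(pitch) Rx(roll)).
In Python, from cell import readout, optics, workorder, ctrl gives the robot as it stands. The module is installed in compiled form; this text tells all that it offers.
- The arm moves only by the tool arm_command, never from a script. Its argument "deltas" is a list of rows, each a list of 5 numbers: the shift along the world's x, y, z in mm, then the turn about the world's z in degrees, then the finger opening in mm, from 0 to 88.1. In form: [[dx, dy, dz, spin, fingers], ...]. A call has 1 to 8 rows; each row is the pose to reach, as a shift and turn from the pose commanded when the call began; what a row does not reach only later rows make up. A row lasts 1/10 s, in which the tool goes at most 50 mm and 8.59 degrees, less where a joint would pass 70% of its speed; a pose out of reach is approached as far as the arm can. A call with a gripper value outside its range is refused whole. The fingers move at their own pace and stop on an object; "force" is the grip in N (left out, the last holds). Time passes only in rows, so rows that repeat a pose let the fingers close. It gives the time, the measured TCP pose, the force, the opening and the grip force at its end, in the units of the state.
- readout.state(): the state, without advancing time (a new reading comes with each control period).
- optics.get_image(name): name is "side" or "top"; returns the picture (400x640x3 uint8, red, green, blue); there is no depth.
- optics.camera_model(name): a dict with "intrinsics" (3x3 intrinsics, pixels), "T" (4x4, takes a point from camera to world coordinates). Camera axes: x right, y down, z forward; pixel columns grow to the right and rows downward; lengths in m; the calibration is good to about 2 mm. A picture is of the moment at which its call begins. camera_model takes no time and is no camera call.
- workorder.sign_off(): hands the job in; it is judged then, once.
The state is a dict: "time": time; "joint_positions": joint angles; "qd": joint speeds; "joint_efforts": joint torques, N m; "tcp_pos": TCP position; "ee_rot": TCP orientation; "force": force on the tool from outside, world axes, zero at the start; "ft_torque": the same for the moment, N m; "opening": finger opening in m; "grip_force": force on a finger pad.
Only numpy, scipy, OpenCV 4.12 (cv2) and the standard library are available. Lean on these libraries where they do the work, as an engineer would, in place of code of your own. Each camera call takes 0.05 s, during which the arm holds its last target. There are 200 camera calls.

### The job

Arm the flash dryer: on the green control box, swing the red safety cover fully up by its yellow tab, throw the white-tipped toggle beneath it from off all the way over to on (towards the cover's hinge), then close the cover fully again over the switch, leaving it on. Do not shove the ink tub, the tape roll or the squeegee beside the box.

Things in the scene. Friction and masses are not known exactly. Their poses are not given: they have to be found in the camera images.
- console: Green wedge-shaped control box fixed to the table, 164 (x) by 120 (y) by 155 mm high. Origin: centre of its underside; z up; low front towards its own -x. Its panel slopes at 35 degrees, from 60 mm high at the front edge (x = -82 mm) up to x = +53 mm. In the box frame: up the slope is (0.819, 0, 0.574), off the panel (its normal) is (-0.574, 0, 0.819).
- cover (a joint): Red box-shaped safety cover, clear window, open below: 0 = closed on the panel, 1.6 rad = fully open, about square to the panel. Starts 0 to 0.1. Stiff hinge: stays at any angle; 1 to 3 N at the tab moves it. Closed, it reaches from the hinge 130 mm down the slope, 90 mm wide, 73 mm high off the panel. Open, it leans 33 degrees to the front, overhanging the toggle: tilt the tool to reach in.
- cover_tab (a point): Grip point of the yellow tab, an upright fin on the middle of the cover's free end, 12 mm thick along the hinge direction, standing out 50 mm past the cover's end, 34 mm deep. Closed, this point is 162 mm down the slope from the hinge line and 45 mm off the panel; it turns with the cover. Pinched across its 12 mm, it pivots between the fingers. Axes: y along the hinge; closed, z off the panel.
- cover_hinge (a point): Middle of the cover's hinge line, which runs along the box's y near the panel's upper end: x = +40.4, y = 0, z = 146 mm in the box frame, on the panel's surface. The cover opens upwards about it.
- toggle (a joint): Toggle lever under the cover; pivot 80 mm down the slope from the hinge line, 8 mm off the panel, at the box's y = 0; axis along the box's y. 0 = off, leaning 0.45 rad down the slope; 0.9 rad = on (stop), leaning 0.45 rad up the slope towards the hinge. Starts 0 to 0.1. Stays where it is left; about 2 N at the tip moves it. Black plate under it: 70 by 50 mm, 8 mm thick.
- toggle_tip (a point): Centre of the toggle's white ball, 22 mm across, 45 mm from the pivot; the stem is 12 mm thick. The ball's middle is about 49 mm off the panel, on the box's middle plane; hidden under the cover at the start.
- ink_tub: White ink tub with a blue label, 84 mm across, 85 mm high, loose, beside the box on its +y side. Origin: centre of its underside.
- tape_roll: Roll of paper tape lying flat, 100 mm across, 48 mm high, loose, ahead of the box towards its -y side. Origin: centre of its underside.
- squeegee: Wooden squeegee lying flat, 200 by 45 by 30 mm, long side along its x, loose, beside the box on its -y side. Origin: under the middle of its wooden handle.

How it is judged:
By the outcome, as a careful person would: the job done as asked, in the order asked, and still so for the second after the job is handed in, with the robot touching nothing.
It also fails if it takes over 72 s, if anything falls off the work surface, if the arm or the gripper's body presses on something with over 40 N, if the wrist force passes 120 N, or if a joint passes its speed limit or range.

## Working session

There is one attempt and no reset: what is moved stays moved. The work goes in short steps, Python scripts to look and compute and a tool call to move; the robot and the scene stay as the last step left them, time stands still between calls to the robot, and variables do not carry over. Pictures are saved under pics/ and viewed, at most 10 in all, crops included, and the job is handed in when it is done.

Besides the shell and the picture viewer there is one more tool, called after "Emit:" as a command line: name --pt "numbers of a row" for each row, then --argument value for the rest. arm_command: Moves the arm, as the interface text tells. Its arguments: {"type":"object","properties":{"deltas":{"type":"array"},"force":{"type":"number"}},"required":["deltas"]}

```bash
mkdir -p pics
python3 - <<'E'
from cell import readout, optics, workorder, ctrl
import cv2,numpy as np
for n in("side","top"):
    im=optics.get_image(n); cv2.imwrite(f"pics/{n}0.png",im[...,::-1]); np.save(n+"0.npy",im)
    m=optics.camera_model(n); print(n,np.round(m["intrinsics"],1).tolist(),np.round(m["T"],4).tolist())
s=readout.state(); print({k:np.round(v,3).tolist() for k,v in s.items()}, ctrl.tips_ahead)
E
```

```text
side [[498.3, 0.0, 330.3], [0.0, 498.3, 194.7], [0.0, 0.0, 1.0]] [[0.969, -0.1752, 0.1742, 0.4338], [-0.2467, -0.7248, 0.6433, -0.4886], [0.0135, -0.6664, -0.7455, 0.7413], [0.0, 0.0, 0.0, 1.0]]
top [[484.5, 0.0, 316.7], [0.0, 484.5, 194.1], [0.0, 0.0, 1.0]] [[-0.0121, -0.9858, 0.1677, 0.3865], [-0.9999, 0.0134, 0.0067, 0.0593], [-0.0088, -0.1676, -0.9858, 1.1051], [0.0, 0.0, 0.0, 1.0]]
{'time': 0.1, 'joint_positions': [-1.149, 0.69, -0.195, 1.566, 0.157, 0.903, -0.215], 'qd': [-0.0, -0.001, 0.0, -0.002, -0.001, -0.001, 0.002], 'joint_efforts': [-0.004, -52.85, -1.271, -15.384, -0.052, 0.002, 0.0], 'tcp_pos': [0.236, 0.578, 0.404], 'ee_rot': [-3.14, 0.0, 2.754], 'force': [-0.491, -0.756, -0.67], 'ft_torque': [-0.042, -0.007, -0.005], 'grip_force': 0.0, 'opening': 0.088} 0.166
```

View pics/side0.png

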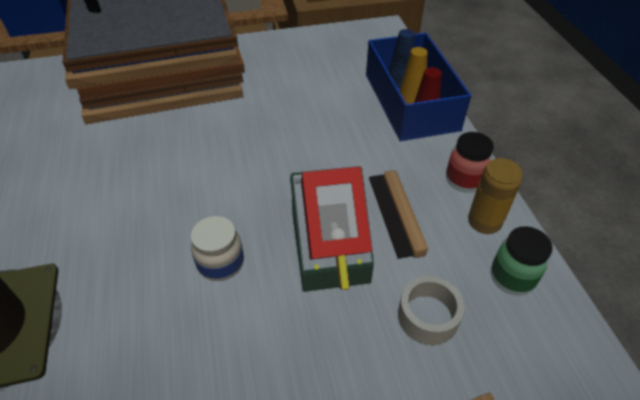

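View pics/top0.png

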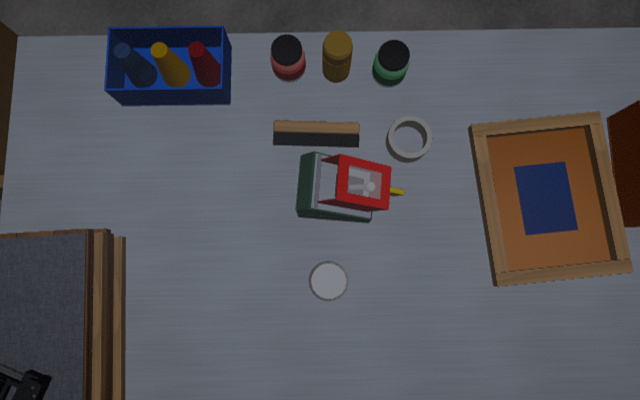

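Side view: red cover at about (337,212), with the yellow tab at (343,272) pointing towards the camera (world −y). The tub is at (216,247), the tape roll at (431,310) and the squeegee at (400,215). Top view: tab at (398,191), cover at (362,183). So box +x is roughly world +y.

```bash
cat > h.py <<'E'
import numpy as np,cv2
from cell import optics
def ray(n,p):
    m=optics.camera_model(n);T=np.array(m["T"]);K=np.array(m["intrinsics"])
    d=T[:3,:3]@np.linalg.inv(K)@[p[0],p[1],1];return T[:3,3],d/np.linalg.norm(d)
def tri(ps,pt):
    A=np.zeros((3,3));b=np.zeros(3);L=[]
    for n,p in(("side",ps),("top",pt)):
        o,d=ray(n,p);M=np.eye(3)-np.outer(d,d);A+=M;b+=M@o;L.append((o,M))
    x=np.linalg.solve(A,b);return x,[np.linalg.norm(M@(x-o)) for o,M in L]
def plane(n,p,z):
    o,d=ray(n,p);return o+d*(z-o[2])/d[2]
def masks(im):
    h=cv2.cvtColor(im,cv2.COLOR_RGB2HSV)
    red=(((h[...,0]<6)|(h[...,0]>174))&(h[...,1]>170)&(h[...,2]>60)).astype(np.uint8)*255
    yel=((h[...,0]>22)&(h[...,0]<34)&(h[...,1]>130)&(h[...,2]>60)).astype(np.uint8)*255
    return red,yel
E
python3 - <<'E'
from h import *
roi={"side":(270,150,120,150),"top":(285,140,130,90)}
out=[]
for n,(x,y,w,hh) in roi.items():
    im=np.load(n+"0.npy");r,ye=masks(im)
    for nm,m in(("red",r),("yel",ye)):
        k=np.zeros_like(m);k[y:y+hh,x:x+w]=m[y:y+hh,x:x+w]
        cs,_=cv2.findContours(k,cv2.RETR_EXTERNAL,cv2.CHAIN_APPROX_NONE)
        c=max(cs,key=cv2.contourArea)
        print(n,nm,cv2.contourArea(c),cv2.approxPolyDP(c,2.5,True)[:,0].tolist(),c.reshape(-1,2).mean(0))
    crop=cv2.resize(im[y:y+hh,x:x+w],None,fx=3.2 if n=="side" else 3,fy=3.2 if n=="side" else 3,interpolation=cv2.INTER_CUBIC)
    out.append(cv2.copyMakeBorder(crop,0,480-crop.shape[0],0,0,cv2.BORDER_CONSTANT))
cv2.imwrite("pics/crop.png",cv2.convertScaleAbs(np.hstack(out)[...,::-1],alpha=1.6))
E
```

```text
side red 4805.5 [[359, 168], [303, 174], [312, 257], [370, 250]] [335.91039427 212.55197133]
side yel 245.0 [[339, 256], [340, 286], [347, 288], [344, 256]] [342.75675676 272.        ]
top red 2255.5 [[338, 155], [336, 199], [388, 208], [390, 167]] [362.7037037  182.14814815]
top yel 51.0 [[390, 187], [391, 192], [403, 194], [403, 190]] [396.5        190.64705882]
```

View pics/crop.png

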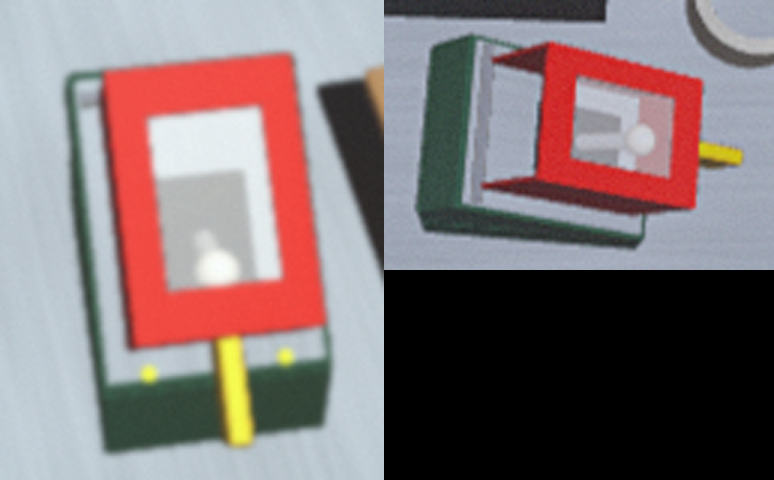

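The crop shows the cover nearly closed with the toggle in the off position. The corners of the cover's top face are visible in both views, and I triangulate them next.

Run:
```python
from h import *
P=[tri(a,b) for a,b in [((359.5,168),(339.5,154.5)),((303,173.5),(337.5,202)),((370.5,250),(391,167)),((312,257.5),(388.5,208)),((343.5,288),(403.5,192))]]
for x,e in P: print(np.round(x*1000,1),np.round(np.array(e)*1000,1))
A,B,C,D,t=[p[0]*1000 for p in P]
mid_h=(A+B)/2; mid_f=(C+D)/2
ax=mid_h-mid_f; ya=B-A+D-C   # +y of box = towards B
print("len",np.linalg.norm(ax),"w",np.linalg.norm(B-A),np.linalg.norm(C-D),"slope deg",np.degrees(np.arctan2(ax[2],np.hypot(*ax[:2]))))
print("yaw from x",np.degrees(np.arctan2(ax[1],ax[0])),"from y",np.degrees(np.arctan2(ya[1],ya[0]))-90)
yaw=np.arctan2(ax[1],ax[0])
# yaw candidates: model in box frame, Kabsch about z with tilt free of cover angle th
s=np.radians(35)
def model(th):
    H=np.array([40.4,0,146]);a=s-th
    u=np.array([np.cos(a),0,np.sin(a)]);n=np.array([-np.sin(a),0,np.cos(a)])
    f=lambda d,h,y:H-d*u+h*n+np.array([0,y,0])
    return np.array([f(0,73,-45),f(0,73,45),f(130,73,-45),f(130,73,45),f(180,62,0)])
from scipy.optimize import least_squares
Q=np.array([A,B,C,D,t])
def res(p):
    M=model(p[3]);c,sn=np.cos(p[2]),np.sin(p[2])
    W=np.c_[M[:,0]*c-M[:,1]*sn+p[0],M[:,0]*sn+M[:,1]*c+p[1],M[:,2]]
    return (W-Q).ravel()
r=least_squares(res,[450,-50,yaw,0.05]);print(np.round(r.x,3),"yawdeg",np.degrees(r.x[2]));print(np.round(r.fun.reshape(-1,3),1))
for n,p,z in (("top",(328,281),.085),("top",(410,138),.048),("top",(317,127),.03)): print(plane(n,p,z))
```

```text
[617.   20.6 200.6] [0.1 0.1]
[527.2  26.3 203.5] [2.9 2.9]
[605.8 -86.9 136. ] [0.3 0.3]
[520.  -78.7 135.2] [1.1 1.1]
[ 558.9 -117.    96.6] [1.2 1.2]
len 125.69494931477827 w 90.0262215762414 86.2158294466005 slope deg 31.92705173376318
yaw from x 85.06140898683084 from y 85.50217709999217
[5.72041e+02 2.47280e+01 1.48400e+00 1.70000e-02] yawdeg 85.02521475134978
[[-0.2 -0.3  5.9]
 [-0.   1.9  3. ]
 [ 1.7 -0.1 -2.2]
 [-2.2 -0.4 -1.4]
 [ 0.7 -1.2  0.1]]
[0.37709656 0.04491615 0.085     ]
[ 0.6917197  -0.14542781  0.048     ]
[0.72627158 0.06390297 0.03      ]
```

Emit:
arm_command --pt "16 -34 2 -6 50" --pt "32 -68 5 -12 50" --pt "48 -102 7 -18 50" --pt "64 -136 10 -24 50" --pt "80 -170 12 -30 50" --pt "96 -204 15 -36 50" --pt "112 -238 15 -42 50" --pt "128 -272 15 -48 50" --force 10

```text
time: 0.9
tcp_pos: [0.3647, 0.3051, 0.4197]
ee_rot: [-3.141, 0.0, 1.912]
force: [0.3, -0.3, 0.0]
opening: 0.0502
grip_force: 0.0
```

Emit:
arm_command --pt "20 -43 0 -4 50" --pt "40 -86 0 -8 50" --pt "60 -129 0 -12 50" --pt "80 -172 0 -16 50" --pt "100 -215 0 -20 50" --pt "120 -258 0 -24 50" --pt "140 -300 0 -25 50" --pt "160 -343 0 -25 50"

```text
time: 1.7
tcp_pos: [0.5248, -0.038, 0.4195]
ee_rot: [-3.141, -0.0, 1.48]
force: [0.4, 0.8, 0.5]
opening: 0.0497
grip_force: 0.0
```

Emit:
arm_command --pt "18 -43 0 0 50" --pt "35 -85 0 0 50" --pt "35 -85 -40 0 50" --pt "35 -85 -80 0 50" --pt "35 -85 -110 0 50" --pt "35 -85 -130 0 50" --pt "35 -85 -130 0 50"

```text
time: 2.4
tcp_pos: [0.5581, -0.121, 0.2868]
ee_rot: [-3.135, -0.001, 1.48]
force: [0.4, -0.2, 0.0]
opening: 0.0498
grip_force: 0.0
```

```bash
cat > snap.py <<'E'
import sys
from h import *
o=[]
for n,(x,y,w,hh) in {"side":(220,60,220,250),"top":(270,90,200,200)}.items():
    im=optics.get_image(n);np.save(n+"_"+sys.argv[1],im);c=cv2.resize(im[y:y+hh,x:x+w],None,fx=1.8,fy=1.8,interpolation=cv2.INTER_CUBIC)
    o.append(cv2.copyMakeBorder(c,0,450-c.shape[0],0,0,cv2.BORDER_CONSTANT))
cv2.imwrite(f"pics/{sys.argv[1]}.png",cv2.convertScaleAbs(np.hstack(o)[...,::-1],alpha=1.5))
E
python3 snap.py a
```

```text
(no output)
```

View pics/a.png

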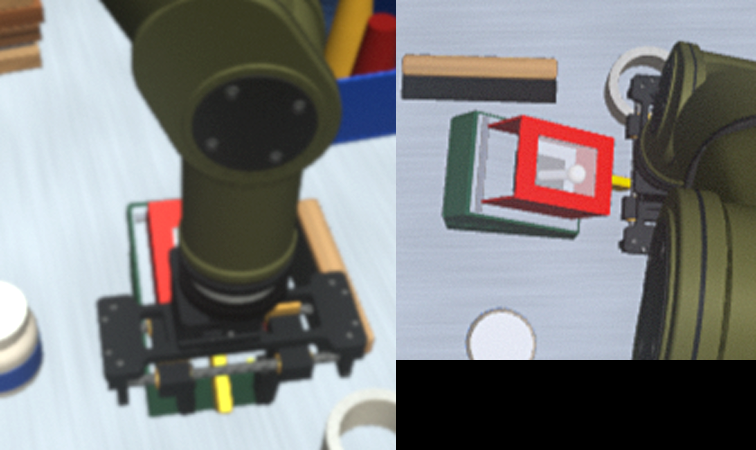

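The tab is centred between the open fingers in the side view: tab at (222,390), fingers at (185,390) and (265,390). Next I descend and pinch it.

Emit:
arm_command --pt "0 0 -25 0 50" --pt "0 0 -45 0 50" --pt "0 6 -46 0 50" --pt "0 12 -46 0 50" --pt "0 12 -46 0 5" --pt "0 12 -46 0 5" --pt "0 12 -46 0 5" --pt "0 12 -46 0 5" --force 12

```text
time: 3.3
tcp_pos: [0.5594, -0.1097, 0.2443]
ee_rot: [3.141, 0.0, 1.479]
force: [0.3, 0.1, 0.6]
opening: 0.0203
grip_force: 0.0
```

Emit:
arm_command --pt "0 0 0 0 5" --pt "0 0 0 0 5" --pt "0 0 0 0 5"

```text
time: 3.6
tcp_pos: [0.5604, -0.1097, 0.2442]
ee_rot: [3.138, 0.0, 1.479]
force: [4.8, -1.9, 0.5]
opening: 0.0117
grip_force: 12.0
```

Emit:
arm_command --pt "0 -4 19 0 5" --pt "-1 -6 38 0 5" --pt "-1 -6 57 0 5" --pt "0 -5 76 0 5" --pt "0 -1 94 0 5" --pt "0 5 112 0 5" --pt "1 12 130 0 5" --pt "2 22 146 0 5"

```text
time: 4.4
tcp_pos: [0.562, -0.0905, 0.3914]
ee_rot: [3.137, 0.005, 1.476]
force: [5.5, -7.1, 1.4]
opening: 0.012
grip_force: 12.0
```

Emit:
arm_command --pt "1 11 16 0 5" --pt "2 24 30 0 5" --pt "3 38 43 0 5" --pt "5 53 54 0 5" --pt "6 69 64 0 5" --pt "8 86 71 0 5" --pt "9 104 77 0 5" --pt "9 106 78 0 5"

```text
time: 5.2
tcp_pos: [0.5718, 0.017, 0.4694]
ee_rot: [3.134, 0.004, 1.479]
force: [7.3, -7.3, -0.8]
opening: 0.0121
grip_force: 12.0
```

```bash
python3 snap.py b; python3 -c "
from cell import readout;s=readout.state();print(s['tcp_pos'],s['force'],s['grip_force'])"
```

```text
[0.5717821  0.01664432 0.46933788] [ 4.63497258 -3.44576224  4.72808482] 12.003994742408395
```

View pics/b.png

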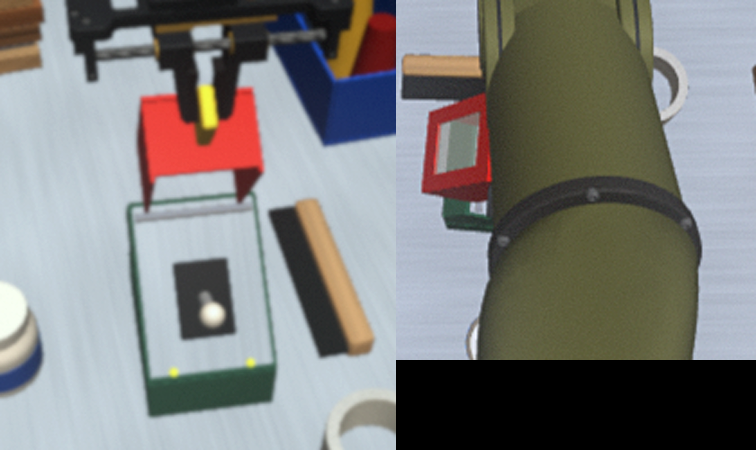

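The cover stands up: its free end is at (203,135), the toggle ball at (212,315), and the tab is still in the fingers. Next I push a little further to find the stop.

Emit:
arm_command --pt "0 4 1 0 5" --pt "1 8 2 0 5" --pt "1 8 2 0 5"

```text
time: 5.6
tcp_pos: [0.5724, 0.0198, 0.4698]
ee_rot: [3.137, 0.011, 1.473]
force: [7.8, -14.2, -3.5]
opening: 0.012
grip_force: 12.0
```

Stop reached: the push force rises to 14 N. Release and lift off.

Emit:
arm_command --pt "0 -5 -1 0 5" --pt "0 -5 -1 0 50" --pt "0 -5 -1 0 50" --pt "0 -5 -1 0 50" --pt "0 -5 20 0 50" --pt "0 -5 45 0 50" --pt "0 -20 65 0 50" --pt "-3 -60 65 0 50"

```text
time: 6.4
tcp_pos: [0.5692, -0.0291, 0.537]
ee_rot: [3.137, -0.004, 1.489]
force: [0.2, -0.8, -0.5]
opening: 0.05
grip_force: 0.0
```

Emit:
arm_command --pt "-2 -40 0 0 0" --pt "-4 -80 0 0 0" --pt "-6 -100 -40 0 0" --pt "-6 -100 -85 0 0" --pt "-6 -100 -130 0 0" --pt "-6 -100 -175 0 0" --pt "-6 -100 -220 0 0" --pt "-6 -100 -264 0 0"

```text
time: 7.2
tcp_pos: [0.562, -0.1325, 0.2689]
ee_rot: [-3.141, -0.001, 1.481]
force: [0.4, 0.3, -0.4]
opening: 0.0004
grip_force: 0.0
```

```bash
python3 snap.py c; python3 -c "
from cell import readout;s=readout.state();print(s['tcp_pos'],s['force'],s['opening'])"
```

```text
[ 0.55978565 -0.13183524  0.26537468] [-1.1114397   0.59670278 -0.25078153] 0.00038500689316360684
```

View pics/c.png

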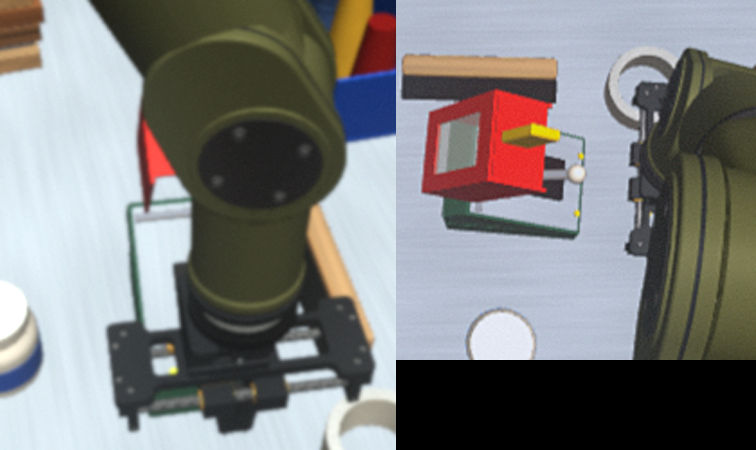

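The cover holds open, and the ball is visible in the top view at (576,173) in the clear. Next I push the ball with the closed fingertips.

Emit:
arm_command --pt "1 20 0 0 0" --pt "2 40 0 0 0" --pt "3 55 0 0 0" --pt "4 62 0 0 0" --pt "4 68 0 0 0" --pt "5 73 0 0 0" --pt "5 78 0 0 0" --pt "5 79 0 0 0"

```text
time: 8.1
tcp_pos: [0.5668, -0.0611, 0.272]
ee_rot: [3.14, 0.009, 1.473]
force: [-1.5, -14.7, 5.0]
opening: 0.0004
grip_force: 7.1
```

Emit:
arm_command --pt "-1 -14 0 0 0" --pt "-1 -14 -16 0 0" --pt "-1 -9 -16 0 0" --pt "-1 -5 -12 0 0" --pt "0 -3 -6 0 0" --pt "0 -1 0 0 0" --pt "0 2 5 0 0" --pt "0 4 9 0 0"

```text
time: 8.9
tcp_pos: [0.5676, -0.0496, 0.2806]
ee_rot: [3.14, -0.001, 1.481]
force: [-0.1, -1.4, -0.8]
opening: 0.0008
grip_force: 0.6
```

Emit:
arm_command --pt "-1 -20 0 0 0" --pt "-3 -40 0 0 0" --pt "-3 -40 -20 0 0" --pt "-3 -40 -41 0 0" --pt "-3 -40 -41 0 0" --pt "-2 -30 -41 0 0" --pt "-2 -25 -41 0 0" --pt "-2 -22 -41 0 0"

```text
time: 9.7
tcp_pos: [0.5658, -0.071, 0.2398]
ee_rot: [3.14, -0.0, 1.482]
force: [-0.4, -2.0, 0.7]
opening: 0.0005
grip_force: 1.0
```

```bash
python3 snap.py d; python3 -c "
from cell import readout;s=readout.state();print(s['tcp_pos'],s['force'],s['opening'])"
```

```text
[ 0.56553269 -0.07162307  0.23950627] [-0.36425744  0.57268865  0.07442877] 0.000850582810927081
```

View pics/d.png

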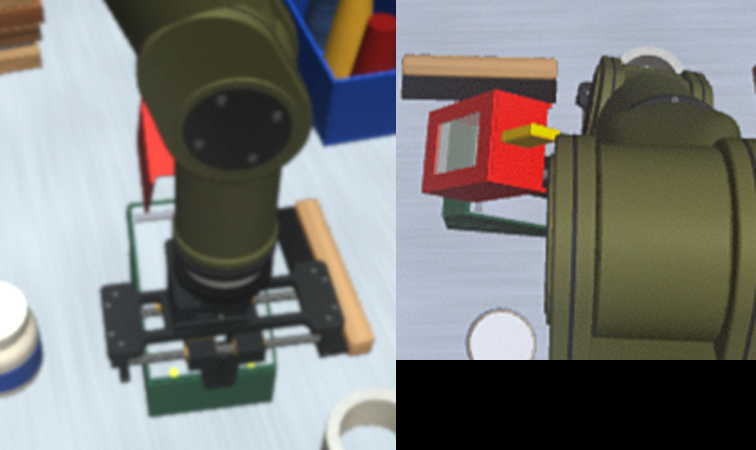

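The cover is still up. The toggle is hidden behind the hand, and the last step showed only light contact of about 2 N. I continue pushing with the body face.

Emit:
arm_command --pt "0 4 1 0 0" --pt "0 8 2 0 0" --pt "1 11 3 0 0" --pt "1 14 4 0 0" --pt "1 14 4 0 0"

```text
time: 10.3
tcp_pos: [0.5662, -0.0586, 0.2433]
ee_rot: [3.141, 0.001, 1.479]
force: [-1.6, -3.5, 4.5]
opening: 0.0009
grip_force: 2.6
```

Emit:
arm_command --pt "0 3 1 0 0" --pt "0 5 2 0 0" --pt "0 5 2 0 0"

```text
time: 10.6
tcp_pos: [0.5665, -0.0533, 0.2449]
ee_rot: [3.141, 0.0, 1.48]
force: [-0.2, -3.0, 2.2]
opening: 0.0005
grip_force: 2.4
```

Emit:
arm_command --pt "0 -30 0 0 0" --pt "-2 -70 0 0 0" --pt "-4 -110 0 0 0" --pt "-4 -110 0 0 0"

```text
time: 11.0
tcp_pos: [0.5613, -0.1697, 0.2446]
ee_rot: [3.141, 0.004, 1.471]
force: [-0.4, 0.9, 0.8]
opening: 0.0007
grip_force: 0.0
```

```bash
python3 snap.py e
python3 - <<'E'
from h import *
im=np.load("top_e.npy");h=cv2.cvtColor(im,cv2.COLOR_RGB2HSV)
r,y=masks(im);ys,xs=np.nonzero(y[120:200,320:380]);print("tab px",xs.mean()+320,ys.mean()+120,xs.max()+320)
im0=np.load("top_c.npy");r,y=masks(im0);ys,xs=np.nonzero(y[120:200,320:380]);print("tab px c",xs.mean()+320,ys.mean()+120,xs.max()+320)
def pr(bx,by,z):
    T=np.array(optics.camera_model("top")["T"]);K=np.array(optics.camera_model("top")["intrinsics"])
    w=np.array([.572+.087*bx-.996*by,.0247+.996*bx+.087*by,z]);c=K@(T[:3,:3].T@(w-T[:3,3]));return np.round(c[:2]/c[2],1)
print("ball off",pr(-.069,0,.1286),"on",pr(-.037,0,.151))
E
```

```text
tab px 348.848275862069 163.97931034482758 373
tab px c 348.4551724137931 164.00689655172414 373
ball off [370.3 186.9] on [355.4 183.8]
```

View pics/e.png

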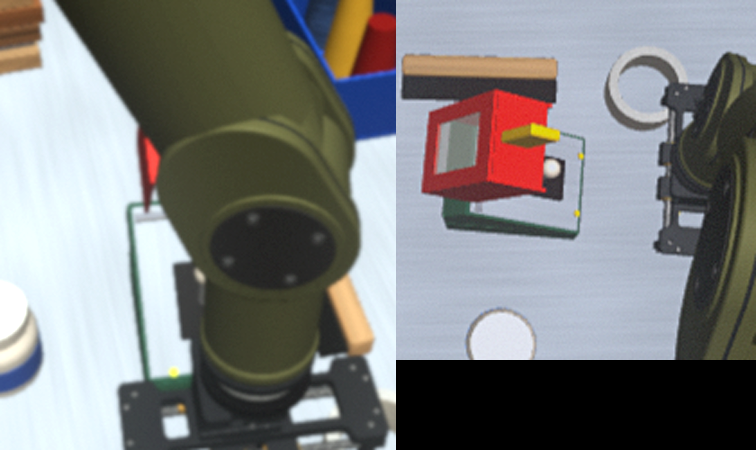

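The ball now appears at (551,168) in the crop, which is image px (356.1,183.3). The prediction for fully on is (355.4,183.8), so it is essentially on. The cover is unmoved. One more firm push makes sure it is at the stop.

Emit:
arm_command --pt "2 45 1 0 0" --pt "3 85 1 0 0" --pt "4 104 1 0 0" --pt "4 109 1 0 0" --pt "4 112 1 0 0" --pt "4 115 1 0 0" --pt "4 115 1 0 0"

```text
time: 11.8
tcp_pos: [0.5662, -0.0516, 0.2457]
ee_rot: [3.14, 0.006, 1.477]
force: [1.1, -14.0, -0.7]
opening: 0.0007
grip_force: 8.8
```

Emit:
arm_command --pt "-2 -45 0 0 0" --pt "-4 -95 0 0 50" --pt "-4 -95 45 0 50" --pt "-4 -95 90 0 50" --pt "-4 -95 135 0 50" --pt "-4 -95 180 0 50" --pt "-4 -95 225 0 50" --pt "-3 -90 265 0 50"

```text
time: 12.6
tcp_pos: [0.5634, -0.1361, 0.5129]
ee_rot: [3.141, -0.001, 1.483]
force: [0.5, -0.3, -0.5]
opening: 0.0503
grip_force: 0.0
```

Run:
```python
from h import *
from cell import readout
im=optics.get_image("top");np.save("top_f",im)
for f in("c","e","f"):
    im=np.load(f"top_{f}.npy");h=cv2.cvtColor(im,cv2.COLOR_RGB2HSV)[172:196,345:382]
    m=(h[...,1]<60)&(h[...,2]>(150 if 0 else np.percentile(h[...,2],90)));k,l,s,c=cv2.connectedComponentsWithStats(m.astype(np.uint8))
    print(f,[(s[i,4],(c[i]+[345,172]).round(1).tolist()) for i in range(1,k) if s[i,4]>15])
    r,y=masks(im);ys,xs=np.nonzero(y[120:200,320:380]);print("tab",xs.mean()+320,ys.mean()+120)
print(readout.state()['tcp_pos'])
```

```text
c []
tab 348.4551724137931 164.00689655172414
e []
tab 348.848275862069 163.97931034482758
f []
tab 348.55405405405406 164.00675675675677
[ 0.56513408 -0.13529551  0.51934216]
```

Run:
```python
from h import *
for f in("c","e","f"):
    im=np.load(f"top_{f}.npy").astype(int);a=im[172:196,345:382]
    w=(a[...,0]-a[...,2]>-4)&(a.min(-1)>90)
    k,l,s,c=cv2.connectedComponentsWithStats(w.astype(np.uint8),connectivity=4)
    print(f,[(s[i].tolist(),(c[i]+[345,172]).round(2).tolist()) for i in range(1,k) if s[i,4]>12])
```

```text
c [([20, 9, 11, 11, 70], [370.14, 185.84])]
e [([7, 7, 9, 9, 58], [355.84, 183.03])]
f [([7, 7, 9, 9, 59], [355.86, 183.05])]
```

The ball is at the same pixel before and after the firm push, so the toggle is at its on stop. Next I go above the tab.

Emit:
arm_command --pt "1 30 22 0 50" --pt "2 70 22 0 50" --pt "4 110 22 0 50" --pt "5 145 22 0 50" --pt "5 160 22 0 50" --pt "5 160 22 0 50" --pt "5 160 22 0 50"

```text
time: 13.35
tcp_pos: [0.5682, 0.0207, 0.5325]
ee_rot: [-3.141, 0.001, 1.479]
force: [0.5, -0.5, 0.8]
opening: 0.0501
grip_force: 0.0
```

Emit:
arm_command --pt "2 0 -25 0 50" --pt "3 0 -50 0 50" --pt "3 0 -64 0 50" --pt "3 0 -64 0 5" --pt "3 0 -64 0 5" --pt "3 0 -64 0 5" --pt "3 0 -64 0 5" --pt "3 0 -64 0 5" --force 12

```text
time: 14.15
tcp_pos: [0.5723, 0.0213, 0.4697]
ee_rot: [3.136, -0.0, 1.48]
force: [9.4, -1.7, -8.0]
opening: 0.0122
grip_force: 4.9
```

Emit:
arm_command --pt "0 0 0 0 5" --pt "0 0 0 0 5"

```text
time: 14.35
tcp_pos: [0.5726, 0.0213, 0.4696]
ee_rot: [3.136, -0.0, 1.479]
force: [5.4, -2.1, -0.3]
opening: 0.0119
grip_force: 12.0
```

Emit:
arm_command --pt "-2 -21 -7 0 5" --pt "-4 -42 -16 0 5" --pt "-5 -61 -28 0 5" --pt "-7 -78 -41 0 5" --pt "-8 -94 -57 0 5" --pt "-9 -107 -75 0 5" --pt "-10 -118 -94 0 5" --pt "-11 -127 -114 0 5"

```text
time: 15.15
tcp_pos: [0.5612, -0.1038, 0.3545]
ee_rot: [3.139, -0.004, 1.481]
force: [3.1, 7.7, -1.9]
opening: 0.012
grip_force: 12.0
```

Emit:
arm_command --pt "-1 -6 -21 0 5" --pt "-1 -10 -43 0 5" --pt "-1 -11 -65 0 5" --pt "-1 -9 -87 0 5" --pt "-1 -6 -103 0 5" --pt "0 -4 -111 0 5" --pt "0 -4 -114 0 5" --pt "0 -4 -114 0 5"

```text
time: 15.95
tcp_pos: [0.561, -0.108, 0.2417]
ee_rot: [3.14, -0.002, 1.481]
force: [-0.0, 3.0, 5.4]
opening: 0.0119
grip_force: 12.0
```

Emit:
arm_command --pt "0 0 -3 0 5" --pt "0 1 -5 0 5" --pt "0 1 -5 0 5"

```text
time: 16.25
tcp_pos: [0.5609, -0.108, 0.2377]
ee_rot: [3.14, -0.001, 1.48]
force: [-1.2, 1.1, 12.5]
opening: 0.012
grip_force: 12.0
```

Emit:
arm_command --pt "0 0 -2 0 5" --pt "0 0 -4 0 5" --pt "0 0 -4 0 5"

```text
time: 16.55
tcp_pos: [0.5609, -0.108, 0.2346]
ee_rot: [3.139, -0.001, 1.48]
force: [-3.0, 1.5, 21.2]
opening: 0.0114
grip_force: 16.9
```

Emit:
arm_command --pt "0 0 6 0 5" --pt "0 0 6 0 50" --pt "0 0 6 0 50" --pt "0 0 6 0 50" --pt "0 -10 20 0 50" --pt "0 -50 40 0 50" --pt "0 -90 60 0 50" --pt "0 -90 60 0 50"

```text
time: 17.35
tcp_pos: [0.5599, -0.2059, 0.2941]
ee_rot: [3.137, 0.007, 1.47]
force: [-0.2, -0.6, 0.7]
opening: 0.0498
grip_force: 0.0
```

```bash
python3 snap.py g
python3 - <<'E'
from h import *
im=np.load("top_g.npy");r,y=masks(im)
for n,m in(("red",r),("yel",y)):
    for i,a in (("0",masks(np.load("top0.npy"))),("g",(r,y))):
        k=np.zeros_like(m);k[140:230,285:415]=a[0 if n=="red" else 1][140:230,285:415]
        cs,_=cv2.findContours(k,cv2.RETR_EXTERNAL,cv2.CHAIN_APPROX_NONE);c=max(cs,key=cv2.contourArea)
        print(n,i,cv2.approxPolyDP(c,2.5,True)[:,0].tolist(),c.reshape(-1,2).mean(0).round(2))
E
```

```text
red 0 [[338, 155], [336, 199], [388, 208], [390, 167]] [362.7  182.15]
red g [[339, 155], [337, 199], [387, 208], [390, 167]] [362.89 182.11]
yel 0 [[390, 187], [391, 192], [403, 194], [403, 190]] [396.5  190.65]
yel g [[390, 188], [391, 192], [403, 194], [402, 190]] [396.5  190.94]
```

View pics/g.png

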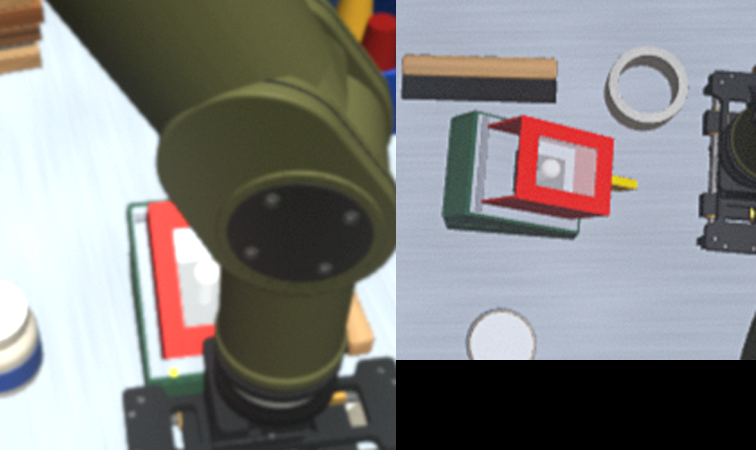

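The cover is closed, with its outline at or slightly lower than at the start. The ball shows through the window at the hinge side (551,168), so the switch is on. The tub, tape and squeegee have not moved, and the robot is clear.

```bash
python3 -c "
from cell import workorder;print(workorder.sign_off())"
```

```text
the job is handed in; nothing more can be done
None
```

I opened the cover fully, threw the toggle to its on stop and closed the cover again; the final pictures show the switch on and the tub, tape and squeegee unmoved, and I signed the job off at about 17 s (no verdict came back).

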